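Fit the crank on the hand food mill

ROBOT

A 6-joint arm with a two-finger parallel gripper is mounted at the origin on the work surface. World frame = base frame: x ahead of the robot, y to its left, z up, the work surface at z = 0. Lengths are in m, angles in degrees, forces in N, time in s.
With the tool pointing down it reaches from about 0.375 to 0.9 m from the base axis. Payload 3.1 kg.
Tool frame: the origin (TCP) lies midway between the tips of the shut fingers; the grasp point (between the pads) lies 19 mm behind it; x points along the fingers, y is the direction in which the jaws open and shut, and the axes are right-handed (so a half turn about x gives the same grasp; the last joint's range is limited). The gripper opens to 87 mm and grips with 3 to 60 N. Pads are 19 mm wide; open, the fingers measure 117 mm over their backs; the gripper's body (75 mm by 190 mm) begins 51 mm behind the grasp point.
Start: joints at [-76.519, 30.224, 82.088, -0, 67.689, -10.227], TCP at [0.251, -0.572, 0.223] pointing down, gripper open.
Joint ranges: [-176.69, 176.69], [-43.24, 126.21], [12.49, 139.97], [-82, 262], [0, 151.66], [-163.58, 163.58]. Speed limits (degrees/s): [159.86, 159.86, 180, 180, 180, 180].

INTERFACE

Orientations are given as a 3x3 rotation matrix whose columns are the frame's x, y, z axes.
In Python, from rig import bot gives the robot as it stands.
- The arm moves only by the tool play_rows, never from a script. Its argument "motion" is a list of rows, each a list of 3 entries, a list of its own where there are three numbers: the shift along the tool's x, y, z in mm, then the turn, a rotation vector about the tool's x, y, z in degrees, then the opening, from 0 (shut) to 1 (fully open). A call has 1 to 8 rows; each row is the pose to reach, as a shift and turn from the pose commanded when the call began, along the tool's axes at that moment; what a row does not reach only later rows make up. A row lasts 1/10 s, in which the tool goes at most 50 mm and 8.59 degrees, less where a joint would pass 70% of its speed; a pose out of reach is approached as far as the arm can. A call with a gripper value outside its range is refused whole. The fingers move at their own pace and stop on an object; the grip force is fixed at half the most. Time passes only in rows, so rows that repeat a pose let the fingers close. It gives the time, the measured TCP pose, the force and the opening at its end, in the units of the state.
- bot.read_state(): the state, without advancing time (a new reading comes with each control period).
- bot.capture(name): name is "scene" or "side" or "wrist"; returns a dict with "img" (480x640x3 uint8, blue, green, red), "mtx" (3x3 intrinsics, pixels), "rvec" (rotation vector, rad) and "tvec" (3), from world to camera coordinates, as OpenCV has them. Camera axes: x right, y down, z forward; pixel columns grow to the right and rows downward; lengths in m; the calibration is good to about 2 mm. A picture is of the moment at which its call begins. There is no depth.
- bot.hand_in(): hands the job in, once; it reports no verdict.
The state is a dict: "time_s": time; "joint_positions": joint angles; "qvel": joint speeds; "tau": joint torques, N m; "position": TCP position; "tcp_rot": TCP orientation; "force": force on the tool from outside, world axes, zero at the start; "moment": the same for the moment, N m; "opening": opening from 0.0 (shut) to 1.0 (fully open).
Only numpy, scipy, OpenCV 4.12 (cv2) and the standard library are available. Lean on these libraries where they do the work, as an engineer would, in place of code of your own. Each camera call takes 0.05 s, during which the arm holds its last target.

TASK

Lift the crank out of its grey holder, where only its red knob can be reached, and because that knob spins freely first lay the crank flat on the bench, knob up, and let go of it. Then take it again, for example by its arm, turn it so that the cross-shaped hole in its hub matches the four ribs of the food mill's shaft, thread it on fully home against the dark steel collar, knob up, and let go. Leave the jar, juicer, grater drum and cup where they stand.

Things in the scene. Friction and masses are not known exactly. Their poses are not given: they have to be found in the camera images.
- crank_hub (a point): Centre of the crank's steel hub, a block 44 x 44 x 26 mm high, 13 mm above the crank's flat underside. x points along the arm to the knob, z up. A cross-shaped hole goes right through along z: slots along x and y, each 11 mm wide, 28.5 mm end to end. Starts loose in the holder, knob up, hub and arm below the rim with 3 to 6 mm play. Crank 0.21 kg, balances 19 mm from hub axis towards knob.
- crank_arm (a point): Point on the crank's cream arm, 45 mm from the hub's axis, 7 mm above the crank's underside; axes as the hub's. The arm is 18 mm wide, 14 mm thick, flush with the hub's underside, and ends in a 24 mm round 120 mm from the hub's axis. A good place to take the crank, across the arm's width, once it lies on the bench.
- crank_knob (a point): Centre of the upright red knob, a cylinder 26 mm in diameter and 51 mm high (16 to 67 mm above the crank's underside), 120 mm from the hub's axis along the hub's x; axes as the hub's. It spins almost freely on its pin. In the holder its upper 37 mm stand above the rim.
- holder_mid (a point): Middle of the grey holder at the height of its rim, 42 mm above the bench; fixed, 178 mm long (along its x, from -94 to +84 mm) and 70 mm wide. Its floor is 12 mm above the bench; the hub lies 60 mm towards its -x, the knob 60 mm towards its +x. The bench midway between holder and mill (about x 0.56, y 0) is free for laying the crank down.
- shaft_top (a point): Centre of the top of the mill's upright steel shaft, 145 mm above the bench: a cross of two ribs along its x and y, each 8 mm wide, 24 mm tip to tip, 30 mm high above the collar; tops bevelled over the uppermost 4 mm (8 mm at the tips). The hub fits in four ways, every 90 degrees. The shaft turns stiffly (0.3 N m).
- collar (a point): Centre of the top face of the dark steel collar round the shaft, 60 mm in diameter, 115 mm above the bench; the hub's underside rests on it when home (hub centre 13 mm above it). The collar stands 15 mm above the cream lid (150 mm in diameter) of the fixed food mill: clear bowl, cream foot 164 mm in diameter.
- jar: Clear jar with cream lid, 72 mm in diameter, 125 mm high, origin at the centre of its underside. Bystander.
- juicer: Clear citrus dish with cream cone, 96 mm in diameter, 48 mm high, origin at the centre of its underside. Bystander.
- drum: Aluminium grater drum, an upright tube 68 mm in diameter, 65 mm high, origin at the centre of its underside. Bystander.
- cup: White cup, 68 mm in diameter, 60 mm high, origin at the centre of its underside; stands between the robot and the work. Bystander.
Mind the look-alikes: they are no part of the job. What is shaped like the part that bears crank_hub but brown or pink is not meant.

How it is judged (in metres and radians):
On the way:
1. the crank lies flat on the bench, out of its holder, knob up and let go (height (world z) of crank_hub below 0.018 m and height (world z) of crank_knob between 0.037 and 0.047 m and angle between crank_hub's own z axis and vertical below 0.08 rad and contact force between the fingers and crank below 0.1 N), for 0.2 s.
At the end, for the whole second after the job is handed in: The crank sits on the mill's shaft, ribs in the slots (within 0.17 rad of one of the four fitting angles), hub centred on the collar within 4 mm and resting on it (hub centre 10 to 16 mm above the collar's top), level within 0.08 rad, at rest and let go (horizontal distance between crank_hub and collar below 0.004 m and z of crank_hub in the frame of collar between 0.01 and 0.016 m and angle between crank_hub's own z axis and vertical below 0.08 rad and (angle between the x axis of crank_hub and the x axis of shaft_top, either way round below 0.17 rad or angle between the x axis of crank_hub and the y axis of shaft_top, either way round below 0.17 rad) and linear speed of crank below 0.02 m/s and contact force between the fingers and crank below 0.1 N); the robot touches nothing.
It fails at once if a bystander (jar, juicer, drum, cup) is moved more than 30 mm or tipped (distance of any of jar, juicer, drum, cup from where it was at the start of the episode above 0.03 m or angle between any of jar, juicer, drum, cup's own z axis and vertical above 0.5 rad).
It also fails if it takes over 69 s, if anything falls off the work surface, if the arm or the gripper's body presses on something with over 40 N, if the wrist force passes 120 N, or if a joint passes its speed limit or range.

## Working session

There is one attempt and no reset: what is moved stays moved. The work goes in short steps, Python scripts to look and compute and a tool call to move; the robot and the scene stay as the last step left them, time stands still between calls to the robot, and variables do not carry over. Pictures are saved under pics/ and viewed, and the job is handed in when it is done.

Besides the shell and the picture viewer there is one more tool, called after "Request:" as name([rows], argument=value, ...), one row to a line, values as JSON. play_rows: Moves the arm, as the interface text tells. Its arguments: {"type":"object","properties":{"motion":{"type":"array"}},"required":["motion"]}

```bash
mkdir -p pics; ls; python3 - <<'E'
from rig import bot
import cv2
s=bot.read_state(); print(s)
for n in ("scene","side","wrist"):
    c=bot.capture(n); cv2.imwrite(f"pics/{n}0.png",c["img"]); print(n,c["mtx"].tolist(),c["rvec"],c["tvec"])
E
```

```text
pics
{'time_s': 0.0, 'joint_positions': array([-7.65190214e+01,  3.02797055e+01,  8.21571226e+01, -1.52519141e-04,
        6.76886542e+01, -1.02265119e+01]), 'qvel': array([-0.04534725,  0.08469506, -0.06517267,  0.08029851, -0.00260314,
       -0.03331981]), 'tau': array([ 3.75257505e-04, -4.40039706e+01, -1.76593423e+01,  6.32227748e-02,
        5.80560474e-02, -1.51222398e-04]), 'position': array([ 0.2511514 , -0.57151175,  0.22155962]), 'tcp_rot': array([[-5.12951355e-04,  4.02067856e-01, -9.15609729e-01],
       [ 2.12916146e-03, -9.15607335e-01, -4.02067997e-01],
       [-9.99997602e-01, -2.15572227e-03, -3.86405358e-04]]), 'force': array([ 0.38086267, -0.07883161,  0.16589217]), 'moment': array([-0.01393814,  0.03757422,  0.03324101]), 'opening': 1.001386545670902}
scene [[478.27190998386567, 0.0, 322.20230036476727], [0.0, 478.27190998386567, 245.43189679598296], [0.0, 0.0, 1.0]] [ 1.34824323  2.0536886  -1.03309029] [ 0.17340234 -0.23516152  1.40627812]
side [[550.920665492579, 0.0, 324.8999535439566], [0.0, 550.920665492579, 235.214998297547], [0.0, 0.0, 1.0]] [ 0.06028398 -2.94138812  1.09204991] [0.56436102 0.02563538 1.22982666]
wrist [[340.443682862733, 0.0, 318.7330867860014], [0.0, 340.443682862733, 240.56667081946003], [0.0, 0.0, 1.0]] [-2.4197506   1.57906321  0.2342107 ] [-0.62476179 -0.03438682  0.39144703]
```

View pics/scene0.png

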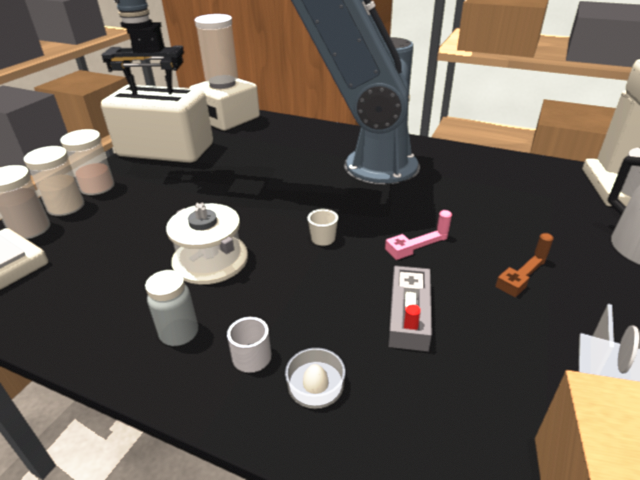

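View pics/side0.png

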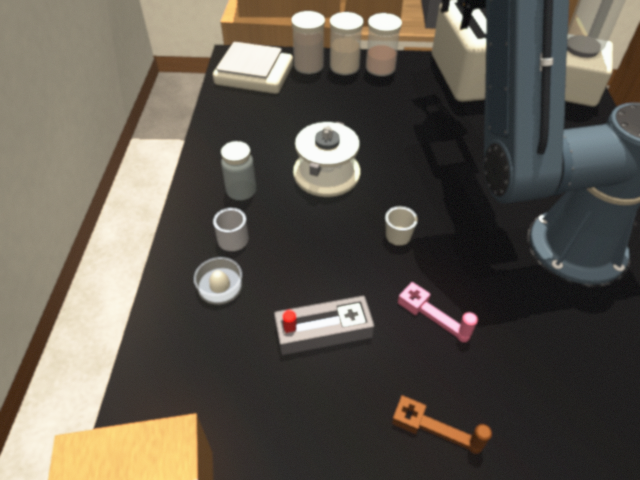

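View pics/wrist0.png

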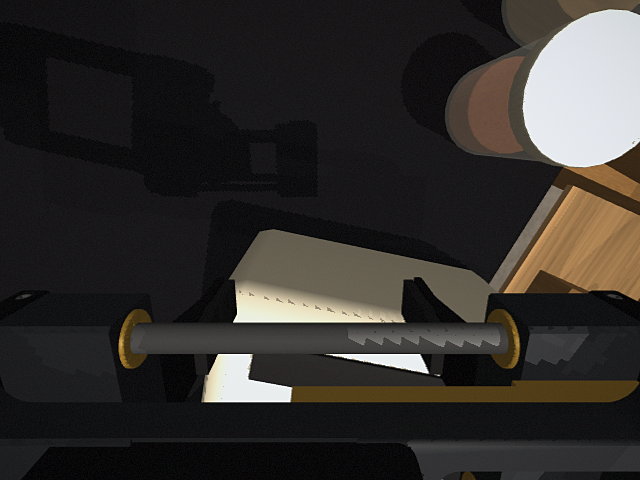

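The scene image has three crank-like things, listed by pixel:
- White and cream crank with a red knob in the grey holder: hub (411,281), knob (412,317).
- Pink crank: (400,243).
- Brown crank: (513,280).

I choose the one in the grey holder with the red knob. Next I check it in close crops.

```bash
cat > h.py <<'E'
import numpy as np, cv2
def ray(c,px):
    p=cv2.undistortPoints(np.array([[px]],float),c["mtx"],None)[0,0]
    R,_=cv2.Rodrigues(np.array(c["rvec"],float)); t=np.array(c["tvec"],float).ravel()
    o=-R.T@t; d=R.T@np.array([p[0],p[1],1.]); return o,d
def onz(c,px,z):
    o,d=ray(c,px); return o+d*(z-o[2])/d[2]
def proj(c,P):
    return cv2.projectPoints(np.array(P,float).reshape(-1,1,3),np.array(c["rvec"],float),np.array(c["tvec"],float),c["mtx"],None)[0].reshape(-1,2)
def tri(l):
    A=np.zeros((3,3));b=np.zeros(3)
    for c,px in l:
        o,d=ray(c,px);d/=np.linalg.norm(d);M=np.eye(3)-np.outer(d,d);A+=M;b+=M@o
    return np.linalg.solve(A,b)
def crop(img,x0,y0,x1,y1,k):
    return cv2.resize(img[y0:y1,x0:x1],None,fx=k,fy=k,interpolation=cv2.INTER_CUBIC)
E
python3 - <<'E'
import cv2,numpy as np
from h import *
a=cv2.imread('pics/scene0.png');b=cv2.imread('pics/side0.png')
f=lambda i:cv2.resize(i,(400,300),interpolation=cv2.INTER_CUBIC)
o=np.vstack([np.hstack([f(a[260:350,350:470]),f(a[190:280,150:270])]),np.hstack([f(b[285:360,270:370]),f(b[115:190,280:380])])])
cv2.imwrite('pics/crop0.png',o)
E
```

```text
(no output)
```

View pics/crop0.png

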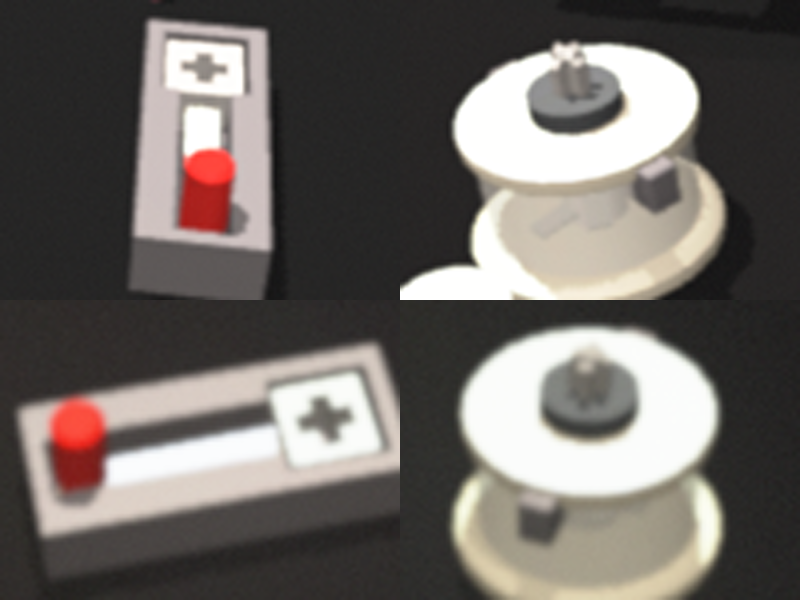

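The crop confirms the choice: white hub with a cross hole and a red knob in the grey holder. The mill shaft is at about scene (202,215). Now to measure.

```bash
python3 - <<'E'
import cv2,numpy as np
from h import *
from rig import bot
C={n:bot.capture(n) for n in("scene","side")}
def topred(c):
    b,g,r=[x.astype(int) for x in cv2.split(c["img"])]
    m=((r>205)&(g<70)).astype(np.uint8); m2=((r>120)&(g<60)&(b<60)).astype(np.uint8)
    for mm in(m,m2):
        k,l,s,ce=cv2.connectedComponentsWithStats(mm); i=1+np.argmax(s[1:,4]); print(s[i],ce[i])
    return ce
def top(c,roi,cond):
    pass
for n,c in C.items():
    print(n); topred(c)
k=tri([(C["scene"],(413,310.4)),(C["side"],(289.5,315))]);print("knob tri",k)
for n,px in(("scene",(413,310.4)),("side",(289.5,315))): print(n,onz(C[n],px,.079))
for n,px in(("scene",(411.5,280.1)),("side",(351.7,314.3))): print("hub",n,onz(C[n],px,.038))
# collar dark mask
for n,(x0,y0,x1,y1) in(("scene",(175,200,230,235)),("side",(305,120,350,160))):
    im=C[n]["img"][y0:y1,x0:x1]; g=cv2.cvtColor(im,cv2.COLOR_BGR2GRAY)
    m=(g<110).astype(np.uint8); kk,l,s,ce=cv2.connectedComponentsWithStats(m)
    i=1+np.argmax(s[1:,4]); print(n,s[i],ce[i]+[x0,y0])
    # guess: project collar top ellipse from silhouette
E
python3 - <<'E'
import cv2,numpy as np
a=cv2.imread('pics/scene0.png');b=cv2.imread('pics/side0.png')
f=lambda i:cv2.resize(i,(400,400),interpolation=cv2.INTER_CUBIC)
cv2.imwrite('pics/crop1.png',np.hstack([f(a[195:235,182:222]),f(b[117:157,307:347])]))
E
```

```text
scene
[406 306  13  10  64] [412.328125 310.78125 ]
[404 311  15  18 216] [411.19907407 320.26851852]
side
[284 316  11   6  36] [289.11111111 319.22222222]
[283 317  13  15 128] [289.1796875 324.5234375]
knob tri [0.62183359 0.25733178 0.07718473]
scene [0.62510034 0.2592059  0.079     ]
side [0.6211651  0.25654716 0.079     ]
hub scene [0.50317861 0.22686342 0.038     ]
hub side [0.50506307 0.2237575  0.038     ]
scene [  0   0  55  14 295] [196.58305085 202.90169492]
side [  0   0  45   7 141] [327.13475177 121.58865248]
```

View pics/crop1.png

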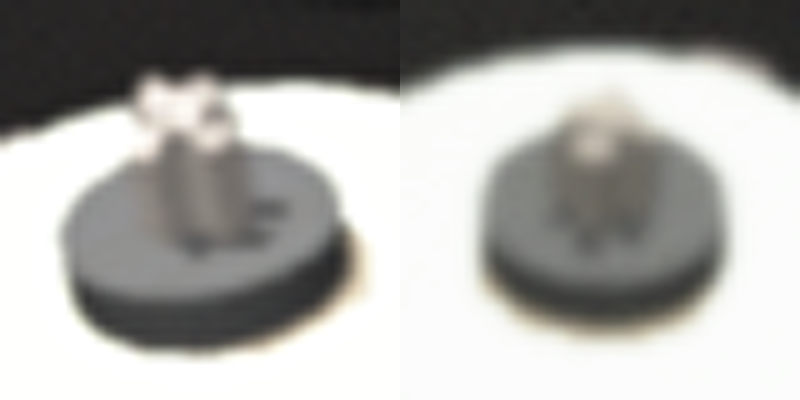

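```bash
python3 - <<'E'
from h import *
from rig import bot
C={n:bot.capture(n) for n in("scene","side")}
for nm,z,ps,pd in (("collar",.115,(202.2,217.4),(327.4,137.8)),("cuptop",.06,(323,218),(401,216)),("drumtop",.065,(249,333),(230,218)),("juicer top",.048,(315,368),(218,268)),("jar top",.125,(169,286),(236,152)),
 ("pinkhub",.026,(399,242),(415,295)),("pinkknob",.067,(445,214),(469,320)),("shafttop",.145,(200.3,205),(327.3,129))):
    print(nm,onz(C["scene"],ps,z).round(4),onz(C["side"],pd,z).round(4),tri([(C["scene"],ps),(C["side"],pd)]).round(4))
E
```

```text
collar [ 0.5678 -0.209   0.115 ] [ 0.5679 -0.2097  0.115 ] [ 0.5679 -0.209   0.1153]
cuptop [ 0.3993 -0.0096  0.06  ] [ 0.3997 -0.0192  0.06  ] [ 0.4015 -0.0107  0.0644]
drumtop [0.7697 0.0182 0.065 ] [0.7699 0.0085 0.065 ] [0.7694 0.0159 0.068 ]
juicer top [0.7802 0.1445 0.048 ] [0.778  0.1314 0.048 ] [0.7783 0.14   0.0508]
jar top [ 0.7759 -0.1278  0.125 ] [ 0.771  -0.1376  0.125 ] [ 0.7714 -0.1346  0.1229]
pinkhub [0.376  0.1644 0.026 ] [0.3774 0.1648 0.026 ] [0.3774 0.165  0.0268]
pinkknob [0.2891 0.242  0.067 ] [0.2883 0.2453 0.067 ] [0.2872 0.2426 0.0649]
shafttop [ 0.5667 -0.2083  0.145 ] [ 0.5684 -0.2043  0.145 ] [ 0.5683 -0.2063  0.1451]
```

```bash
cat >> h.py <<'E'
from scipy.spatial.transform import Rotation as Ro
def goto(s,P,yaw):
    R=np.array(s["tcp_rot"]);p=np.array(s["position"])
    a=np.radians(yaw);y=np.array([np.cos(a),np.sin(a),0]);x=np.array([0,0,-1.]);T=np.c_[x,y,np.cross(x,y)]
    print("t",s["time_s"],"pos",p.round(4),"yaw",np.degrees(np.arctan2(R[1,1],R[0,1])).round(2),"F",np.round(s["force"],1),"op",round(float(s["opening"]),3))
    print(" shift",(R.T@(np.array(P)-p)*1000).round(1),"turn",np.degrees(Ro.from_matrix(R.T@T).as_rotvec()).round(2))
E
python3 - <<'E'
from h import *
from rig import bot
goto(bot.read_state(),(.62,.257,.20),15)
E
```

```text
t 0.35 pos [ 0.2513 -0.5721  0.2223] yaw -66.29 F [ 0.3  0.2 -1.4] op 0.998
 shift [  22.7 -610.8 -670.9] turn [-8.129e+01 -3.000e-02  2.000e-02]
```

Request:
play_rows([
  [[0,-15,-17],[-2,0,0],1],
  [[0,-43,-47],[-6,0,0],1],
  [[0,-75,-82],[-11,0,0],1],
  [[0,-107,-117],[-16,0,0],1],
  [[0,-139,-152],[-21,0,0],1],
  [[0,-171,-187],[-26,0,0],1],
  [[0,-203,-222],[-31,0,0],1],
  [[0,-235,-257],[-36,0,0],1],
])

```text
time_s: 1.15
position: [0.3927, -0.2521, 0.2228]
tcp_rot: [[0.001, 0.865, -0.502], [-0.001, -0.502, -0.865], [-1.0, 0.001, 0.0]]
force: [0.4, 0.5, 0.1]
opening: 0.996
```

```bash
python3 - <<'E'
from h import *
from rig import bot
goto(bot.read_state(),(.62,.257,.20),15)
E
```

```text
t 1.15 pos [ 0.3927 -0.2521  0.2228] yaw -30.12 F [0.4 0.5 0.1] op 0.996
 shift [  22.7  -58.9 -554.4] turn [-4.512e+01  2.000e-02 -4.000e-02]
```

Request:
play_rows([
  [[0,-5,-45],[-5,0,0],1],
  [[0,-10,-90],[-10,0,0],1],
  [[0,-14,-135],[-15,0,0],1],
  [[0,-19,-180],[-20,0,0],1],
  [[0,-24,-225],[-25,0,0],1],
  [[0,-28,-270],[-30,0,0],1],
  [[0,-33,-315],[-35,0,0],1],
  [[0,-38,-355],[-40,0,0],1],
])

```text
time_s: 1.95
position: [0.5392, 0.0742, 0.2228]
tcp_rot: [[0.001, 0.985, 0.173], [0.0, 0.173, -0.985], [-1.0, 0.001, 0.0]]
force: [1.6, 0.2, 0.1]
opening: 0.997
```

```bash
python3 - <<'E'
from h import *
from rig import bot
goto(bot.read_state(),(.61,.255,.20),15)
E
```

```text
t 1.95 pos [0.5392 0.0742 0.2228] yaw 9.96 F [1.6 0.2 0.1] op 0.997
 shift [  22.8  101.  -165.9] turn [-5.04  0.01 -0.05]
```

Request:
play_rows([
  [[5,20,-33],[-2,0,0],1],
  [[8,45,-70],[-3,0,0],1],
  [[12,65,-105],[-4,0,0],1],
  [[16,85,-140],[-5,0,0],1],
  [[20,97,-160],[-5,0,0],1],
  [[20,101,-166],[-5,0,0],1],
  [[20,101,-166],[-5,0,0],1],
])

```text
time_s: 2.65
position: [0.6098, 0.2531, 0.2022]
tcp_rot: [[-0.0, 0.967, 0.255], [-0.001, 0.255, -0.967], [-1.0, -0.001, 0.0]]
force: [0.2, 0.0, -0.2]
opening: 0.999
```

```bash
python3 - <<'E'
from h import *
from rig import bot
goto(bot.read_state(),(.622,.257,.05),15)
for n in("wrist","side"):
    c=bot.capture(n);cv2.imwrite(f"pics/{n}1.png",c["img"])
    print(n,proj(c,[(.622,.257,.079),(.504,.225,.038)]).round(1))
E
```

```text
t 2.65 pos [0.6098 0.2531 0.2022] yaw 14.79 F [ 0.2  0.  -0.2] op 0.999
 shift [152.2  12.8  -0.7] turn [-0.21  0.02  0.03]
wrist [[332.7 231.8]
 [206.8 221.6]]
side [[289.  315.2]
 [352.2 314.9]]
```

View pics/wrist1.png

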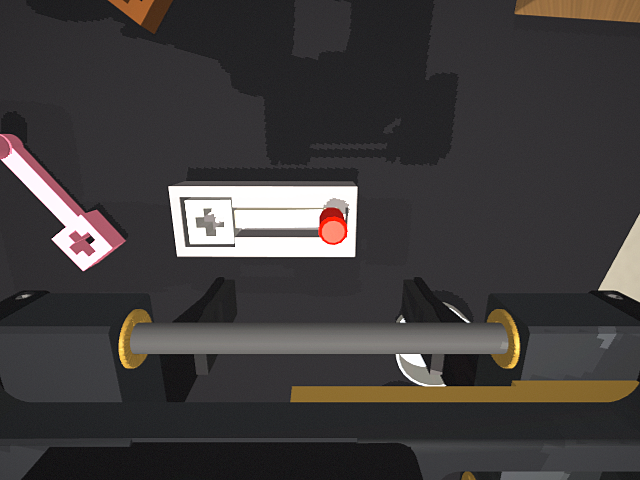

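The wrist view shows the red knob top at (333,231), exactly where my estimate projects, and the white hub at (209,221). Descending.

Request:
play_rows([
  [[20,4,0],[0,0,0],1],
  [[55,10,-1],[0,0,0],1],
  [[90,13,-1],[0,0,0],1],
  [[125,13,-1],[0,0,0],1],
  [[147,13,-1],[0,0,0],1],
  [[154,13,-1],[0,0,0],1],
  [[154,13,-1],[0,0,0],1],
])

```text
time_s: 3.45
position: [0.6218, 0.2555, 0.048]
tcp_rot: [[-0.002, 0.968, 0.252], [-0.001, 0.252, -0.968], [-1.0, -0.002, 0.0]]
force: [0.4, 0.1, 0.8]
opening: 0.998
```

Request:
play_rows([
  [[0,0,0],[0,0,0],0.3],
  [[0,0,0],[0,0,0],0],
  [[0,0,0],[0,0,0],0],
  [[0,0,0],[0,0,0],0],
  [[0,0,0],[0,0,0],0],
  [[0,0,0],[0,0,0],0],
  [[0,0,0],[0,0,0],0],
  [[0,0,0],[0,0,0],0],
])

```text
time_s: 4.25
position: [0.6222, 0.257, 0.0485]
tcp_rot: [[-0.0, 0.967, 0.254], [-0.0, 0.254, -0.967], [-1.0, -0.0, -0.0]]
force: [0.1, 0.8, -1.0]
opening: 0.356
```

```bash
python3 - <<'E'
from h import *
from rig import bot
goto(bot.read_state(),(.622,.257,.05),15)
c=bot.capture("side");cv2.imwrite("pics/s2.png",crop(c["img"],230,200,430,350,4))
E
```

```text
t 4.25 pos [0.6222 0.257  0.0485] yaw 14.71 F [ 0.1  0.8 -1. ] op 0.356
 shift [-1.5 -0.2 -0.1] turn [-0.29 -0.    0.01]
```

View pics/s2.png

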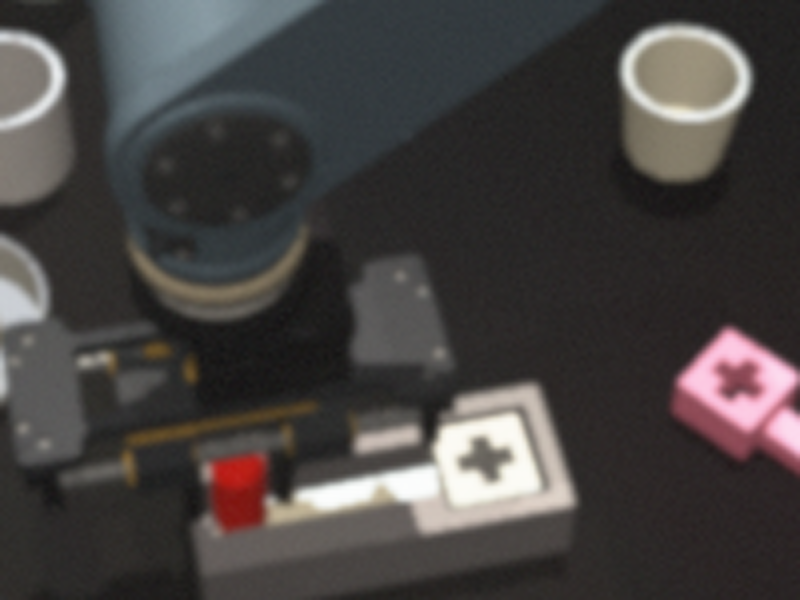

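Request:
play_rows([
  [[0,0,0],[0,0,0],0],
  [[0,0,0],[0,0,0],0],
  [[0,0,0],[0,0,0],0],
])

```text
time_s: 4.6
position: [0.6221, 0.2569, 0.0485]
tcp_rot: [[-0.0, 0.967, 0.254], [-0.0, 0.254, -0.967], [-1.0, -0.0, -0.0]]
force: [-1.6, -0.5, 0.5]
opening: 0.287
```

Gripped (opening 0.287, about 25 mm). Lifting 70 mm gently.

Request:
play_rows([
  [[-4,0,0],[0,0,0],0],
  [[-12,0,0],[0,0,0],0],
  [[-22,0,0],[0,0,0],0],
  [[-34,0,0],[0,0,0],0],
  [[-48,0,0],[0,0,0],0],
  [[-60,0,0],[0,0,0],0],
  [[-68,0,0],[0,0,0],0],
  [[-70,0,0],[0,0,0],0],
])

```text
time_s: 5.4
position: [0.6232, 0.2572, 0.1204]
tcp_rot: [[0.003, 0.967, 0.254], [0.001, 0.254, -0.967], [-1.0, 0.003, 0.0]]
force: [0.0, -0.2, -1.4]
opening: 0.289
```

```bash
python3 - <<'E'
from h import *
from rig import bot
goto(bot.read_state(),(.622,.06,.12),15)
c=bot.capture("side");cv2.imwrite("pics/s3.png",crop(c["img"],230,200,430,350,4))
E
```

```text
t 5.4 pos [0.6232 0.2572 0.1204] yaw 14.71 F [ 0.  -0.2 -1.4] op 0.289
 shift [  0.3 -51.2 190.4] turn [-0.29  0.   -0.17]
```

View pics/s3.png

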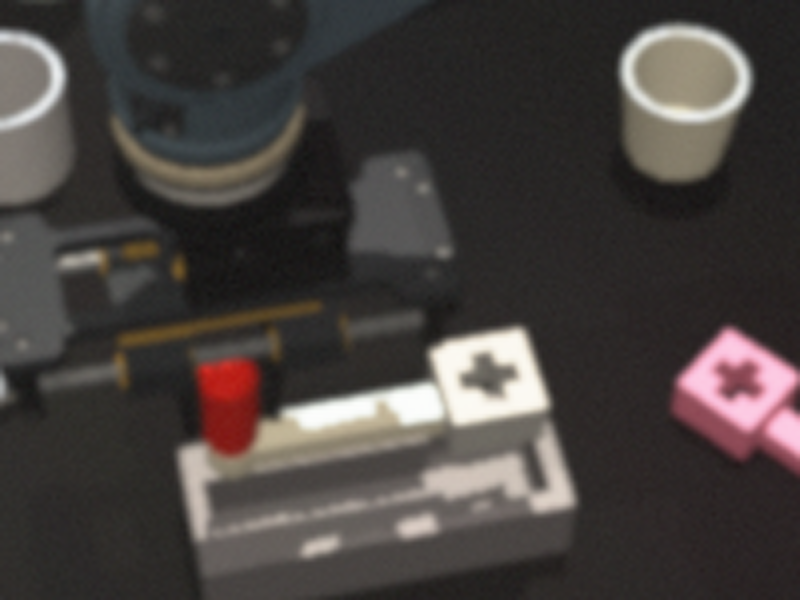

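Request:
play_rows([
  [[0,-1,2],[0,0,0],0],
  [[0,-2,7],[0,0,0],0],
  [[0,-5,14],[0,0,0],0],
  [[0,-9,24],[0,0,0],0],
  [[0,-13,35],[0,0,0],0],
  [[0,-17,47],[0,0,0],0],
  [[0,-21,58],[0,0,0],0],
  [[0,-25,69],[0,0,0],0],
])

```text
time_s: 6.25
position: [0.6156, 0.1825, 0.1186]
tcp_rot: [[0.0, 0.967, 0.253], [-0.0, 0.253, -0.967], [-1.0, 0.0, 0.0]]
force: [1.2, 0.5, -2.6]
opening: 0.291
```

Request:
play_rows([
  [[0,-4,11],[0,0,0],0],
  [[0,-8,22],[0,0,0],0],
  [[0,-12,34],[0,0,0],0],
  [[0,-16,45],[0,0,0],0],
  [[0,-20,56],[0,0,0],0],
  [[0,-24,68],[0,0,0],0],
  [[0,-28,79],[0,0,0],0],
  [[0,-32,90],[0,0,0],0],
])

```text
time_s: 7.05
position: [0.6074, 0.0876, 0.1186]
tcp_rot: [[0.0, 0.967, 0.254], [0.0, 0.254, -0.967], [-1.0, 0.0, -0.0]]
force: [-0.5, -0.1, -3.0]
opening: 0.288
```

Request:
play_rows([
  [[0,-4,11],[0,0,0],0],
  [[0,-8,22],[0,0,0],0],
  [[0,-12,34],[0,0,0],0],
  [[0,-16,45],[0,0,0],0],
  [[0,-20,55],[0,0,0],0],
  [[0,-23,63],[0,0,0],0],
  [[0,-25,69],[0,0,0],0],
  [[0,-26,72],[0,0,0],0],
])

```text
time_s: 7.85
position: [0.6007, 0.0118, 0.1186]
tcp_rot: [[0.0, 0.967, 0.253], [0.0, 0.253, -0.967], [-1.0, 0.0, -0.0]]
force: [-0.1, -0.9, -2.2]
opening: 0.289
```

```bash
python3 - <<'E'
from h import *
from rig import bot
goto(bot.read_state(),(.60,.01,.04),15)
c=bot.capture("side");d=bot.capture("scene");cv2.imwrite("pics/s4.png",np.hstack([crop(c["img"],230,150,430,350,2),crop(d["img"],200,150,400,350,2)]))
E
```

```text
t 7.85 pos [0.6007 0.0118 0.1186] yaw 14.68 F [-0.1 -0.9 -2.2] op 0.289
 shift [78.6 -1.1  1.5] turn [-0.32 -0.   -0.01]
```

View pics/s4.png

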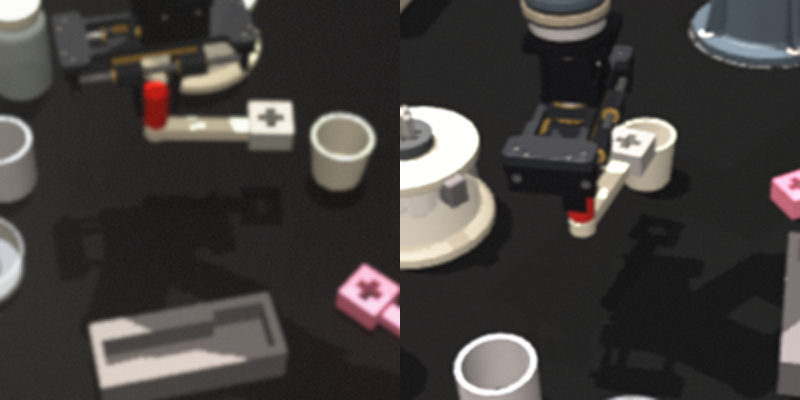

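Level and hanging, with the hub about 25 mm clear of the cup. I shift 15 mm outward and lower.

Request:
play_rows([
  [[5,3,1],[0,0,0],0],
  [[15,7,2],[0,0,0],0],
  [[27,12,3],[0,0,0],0],
  [[40,14,4],[0,0,0],0],
  [[53,15,4],[0,0,0],0],
  [[64,15,4],[0,0,0],0],
  [[72,15,4],[0,0,0],0],
  [[76,15,4],[0,0,0],0],
])

```text
time_s: 8.75
position: [0.6154, 0.0124, 0.0412]
tcp_rot: [[-0.002, 0.967, 0.254], [0.0, 0.254, -0.967], [-1.0, -0.002, -0.001]]
force: [-0.5, -0.2, -2.2]
opening: 0.286
```

Request:
play_rows([
  [[1,0,0],[0,0,0],0],
  [[2,0,0],[0,0,0],0],
  [[3,0,0],[0,0,0],0],
  [[4,0,0],[0,0,0],0],
  [[5,0,0],[0,0,0],0],
  [[5,0,0],[0,0,0],0],
])

```text
time_s: 9.35
position: [0.6163, 0.0123, 0.0377]
tcp_rot: [[0.0, 0.967, 0.254], [-0.0, 0.254, -0.967], [-1.0, 0.0, 0.0]]
force: [0.2, -0.4, -2.0]
opening: 0.286
```

```bash
python3 - <<'E'
from h import *
from rig import bot
goto(bot.read_state(),(.60,.01,.0365),15)
c=bot.capture("side");d=bot.capture("scene");cv2.imwrite("pics/s5.png",np.hstack([crop(c["img"],230,150,430,350,2),crop(d["img"],200,150,400,350,2)]))
E
```

```text
t 9.35 pos [0.6163 0.0123 0.0377] yaw 14.71 F [ 0.2 -0.4 -2. ] op 0.286
 shift [  1.2 -16.3  -1.9] turn [-0.29  0.01 -0.02]
```

View pics/s5.png

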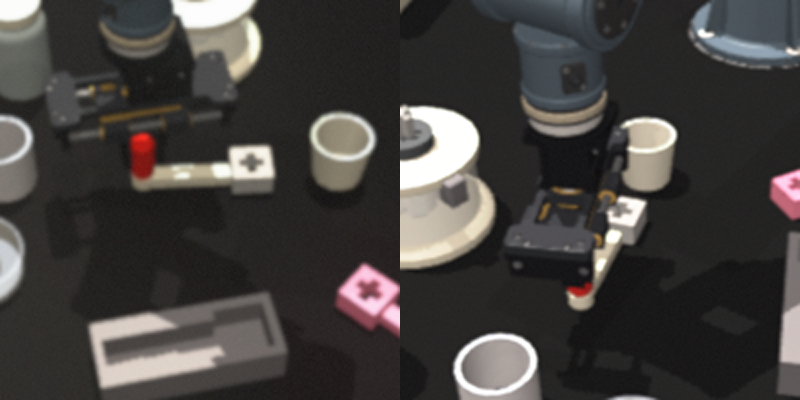

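Still carrying its weight (-2 N), about 1 mm up. Easing down further.

Request:
play_rows([
  [[0.5,0,0],[0,0,0],0],
  [[1,0,0],[0,0,0],0],
  [[1.5,0,0],[0,0,0],0],
  [[2,0,0],[0,0,0],0],
  [[2,0,0],[0,0,0],0],
])

```text
time_s: 9.95
position: [0.6166, 0.0123, 0.0364]
tcp_rot: [[0.001, 0.967, 0.254], [-0.0, 0.254, -0.967], [-1.0, 0.001, 0.0]]
force: [0.1, 0.0, 4.2]
opening: 0.29
```

On the bench (+4 N). I open, wait and raise.

Request:
play_rows([
  [[0,0,0],[0,0,0],0.4],
  [[0,0,0],[0,0,0],0.7],
  [[0,0,0],[0,0,0],1],
  [[0,0,0],[0,0,0],1],
  [[0,0,0],[0,0,0],1],
  [[0,0,0],[0,0,0],1],
  [[0,0,0],[0,0,0],1],
  [[0,0,0],[0,0,0],1],
])

```text
time_s: 10.75
position: [0.6161, 0.0124, 0.0355]
tcp_rot: [[-0.0, 0.967, 0.254], [0.0, 0.254, -0.967], [-1.0, -0.0, -0.0]]
force: [-0.2, 1.3, 0.5]
opening: 0.931
```

Request:
play_rows([
  [[-10,0,0],[0,0,0],1],
  [[-30,0,0],[0,0,0],1],
  [[-60,0,0],[0,0,0],1],
  [[-95,0,0],[0,0,0],1],
  [[-130,0,0],[0,0,0],1],
  [[-155,0,0],[0,0,0],1],
  [[-160,0,0],[0,0,0],1],
])

```text
time_s: 11.45
position: [0.6185, 0.0121, 0.2001]
tcp_rot: [[0.008, 0.967, 0.254], [-0.001, 0.254, -0.967], [-1.0, 0.008, 0.003]]
force: [0.4, -0.2, -0.2]
opening: 1.001
```

```bash
python3 - <<'E'
from h import *
from rig import bot
goto(bot.read_state(),(.60,.01,.0365),15)
for n in("side","scene","wrist"):
    c=bot.capture(n);cv2.imwrite(f"pics/{n}6.png",c["img"])
    np.savez(f"cal_{n}6",**{k:c[k] for k in("mtx","rvec","tvec")})
E
```

```text
t 11.45 pos [0.6185 0.0121 0.2001] yaw 14.72 F [ 0.4 -0.2 -0.2] op 1.001
 shift [163.5 -19.6  -3.2] turn [-0.29  0.19 -0.44]
```

View pics/wrist6.png

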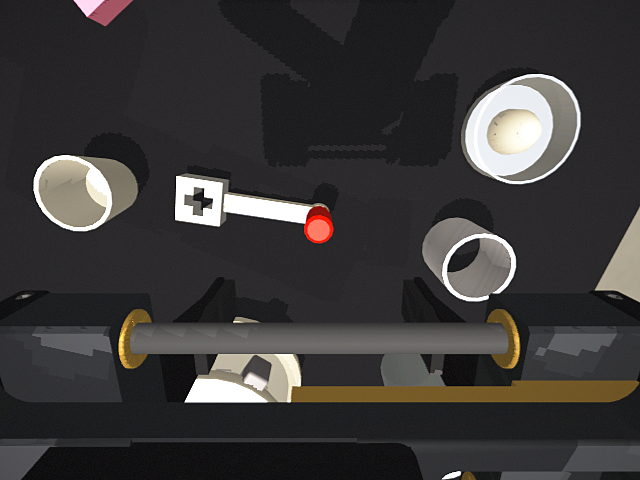

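View pics/side6.png

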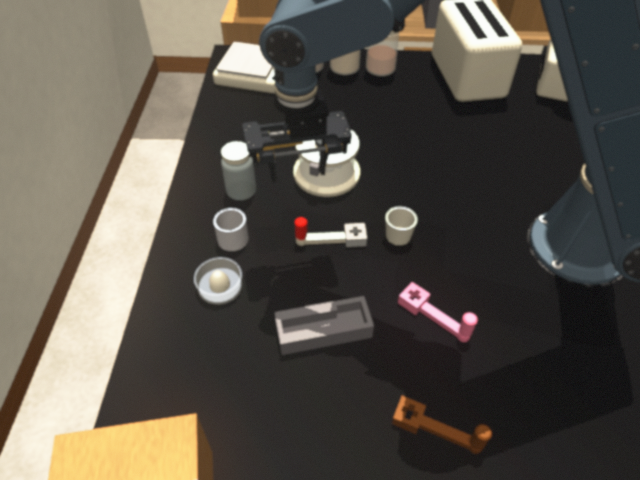

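The wrist view shows the crank flat on the bench, knob up: hub cross at about (200,201), knob top at (319,229). Measuring its pose.

```bash
python3 - <<'E'
from h import *
from rig import bot
C={n:bot.capture(n) for n in("wrist","side","scene")}
cv2.imwrite("pics/w7.png",crop(C["wrist"]["img"],165,160,345,260,4))
cv2.imwrite("pics/w7b.png",np.hstack([crop(C["side"]["img"],335,215,375,255,10),crop(C["scene"]["img"],290,240,330,280,10)]))
w=C["wrist"]; g=cv2.cvtColor(w["img"],cv2.COLOR_BGR2GRAY)
m=np.zeros_like(g);m[160:260,165:345]=(g[160:260,165:345]>200)
# cross hole: dark component inside the hub
hub=(g[170:235,172:232]<150).astype(np.uint8)
n,l,s,ce=cv2.connectedComponentsWithStats(hub)
for i in range(1,n): print(s[i],ce[i]+[172,170])
# arm edges on plane z=.014
pts=[]
for x in range(235,300,3):
    col=np.where(m[:,x]>0)[0]; 
    if len(col): pts.append((x,col.min(),col.max()))
print(pts[:3],pts[-3:])
up=np.array([onz(w,(p[0],p[1]-.5),.014)[:2] for p in pts]);lo=np.array([onz(w,(p[0],p[2]+.5),.014)[:2] for p in pts])
for q in(up,lo,(up+lo)/2):
    v=cv2.fitLine(q.astype(np.float32),cv2.DIST_HUBER,0,.001,.001).ravel();print("dir",np.degrees(np.arctan2(v[1],v[0]))%180, v[2:])
print("width",np.linalg.norm(up-lo,axis=1).mean())
b,gg,r=cv2.split(w["img"].astype(int))
k=((r>230)&(gg>70)&(gg<160)&(b<160)).astype(np.uint8);n,l,s,ce=cv2.connectedComponentsWithStats(k);i=1+np.argmax(s[1:,4]);print("knob",s[i],ce[i],onz(w,ce[i],.067))
E
```

```text
[   0    0   60   65 1710] [202.32923977 202.48304094]
[ 13  18  29  29 466] [199.15665236 201.90343348]
[(235, np.int64(196), np.int64(213)), (238, np.int64(197), np.int64(213)), (241, np.int64(197), np.int64(214))] [(292, np.int64(205), np.int64(221)), (295, np.int64(205), np.int64(222)), (298, np.int64(206), np.int64(222))]
dir 6.0221543 [0.56036687 0.01639756]
dir 6.043099 [ 0.5667342  -0.00135963]
dir 6.056303 [0.5641587  0.00760224]
width 0.018429021294813178
knob [309 220  22  22 384] [319.54166667 230.7265625 ] [0.61683122 0.01306862 0.067     ]
```

View pics/w7.png

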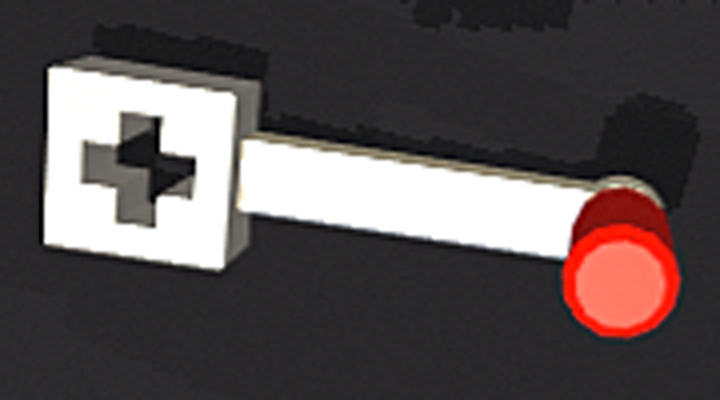

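View pics/w7b.png

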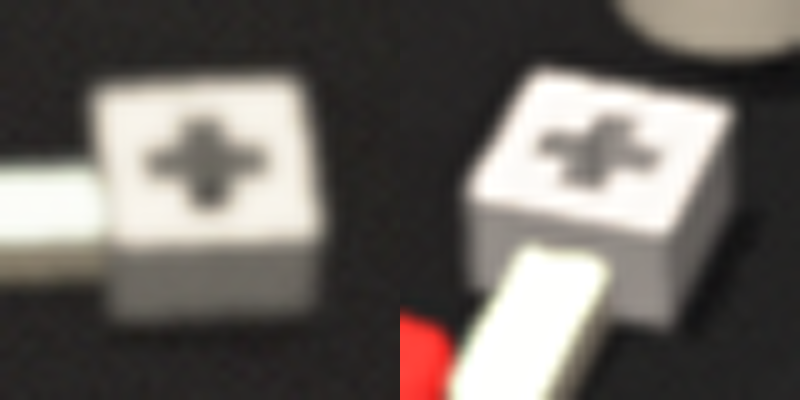

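```bash
python3 - <<'E'
from h import *
from rig import bot
c=bot.capture("wrist")
print("hub",onz(c,(199.2,202.),.026)); 
print("hub side",onz(bot.capture("side"),(335+20.3,215+15.7),.026)," scene",onz(bot.capture("scene"),(290+20.0,240+14.9),.026))
goto(bot.read_state(),(.568,-.207,.30),15)
E
```

```text
hub [0.49713335 0.00110501 0.026     ]
hub side [ 0.49776608 -0.00176856  0.026     ]  scene [0.49430544 0.00111496 0.026     ]
t 11.9 pos [0.6155 0.0124 0.1942] yaw 14.71 F [-0.7 -0.3 -0. ] op 1.0
 shift [-105.8 -101.9  200.1] turn [-0.29 -0.06  0.14]
```

Request:
play_rows([
  [[-20,-10,20],[0,0,0],1],
  [[-45,-25,45],[0,0,0],1],
  [[-65,-40,80],[0,0,0],1],
  [[-85,-60,115],[0,0,0],1],
  [[-100,-80,155],[0,0,0],1],
  [[-106,-95,185],[0,0,0],1],
  [[-106,-102,200],[0,0,0],1],
  [[-106,-102,200],[0,0,0],1],
])

```text
time_s: 12.7
position: [0.5678, -0.2087, 0.3007]
tcp_rot: [[-0.001, 0.968, 0.251], [0.001, 0.251, -0.968], [-1.0, -0.001, -0.001]]
force: [-0.3, 0.5, 1.0]
opening: 0.999
```

Request:
play_rows([
  [[0,0,0],[0,0,0],1],
  [[0,0,0],[0,0,0],1],
])

```text
time_s: 12.9
position: [0.5683, -0.205, 0.3006]
tcp_rot: [[-0.002, 0.967, 0.256], [0.002, 0.256, -0.967], [-1.0, -0.001, -0.002]]
force: [-0.1, -0.1, -0.5]
opening: 0.996
```

```bash
python3 - <<'E'
from h import *
from rig import bot
c=bot.capture("wrist");cv2.imwrite("pics/w8.png",c["img"]);np.savez("cal8",**{k:c[k] for k in("mtx","rvec","tvec")})
p=proj(c,[(.568,-.2085,.145),(.568,-.2085,.115)]);print(p)
x,y=p[0].astype(int)
cv2.imwrite("pics/w8c.png",crop(c["img"],x-50,y-50,x+50,y+50,6)); print(x-50,y-50)
E
```

```text
[[316.9872435  227.35824647]
 [317.13790298 220.225943  ]]
266 177
```

View pics/w8.png

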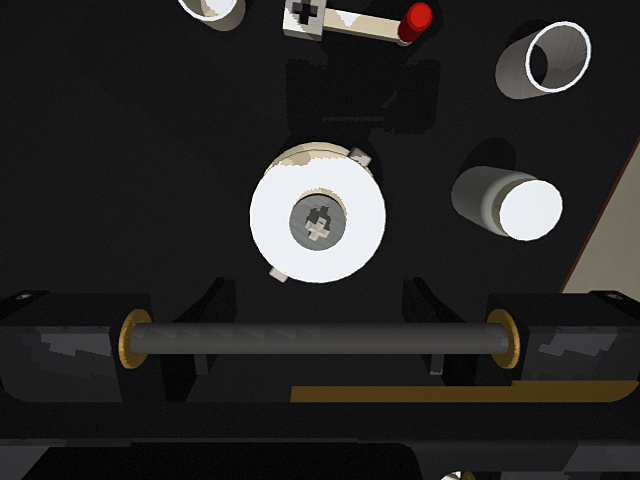

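View pics/w8c.png

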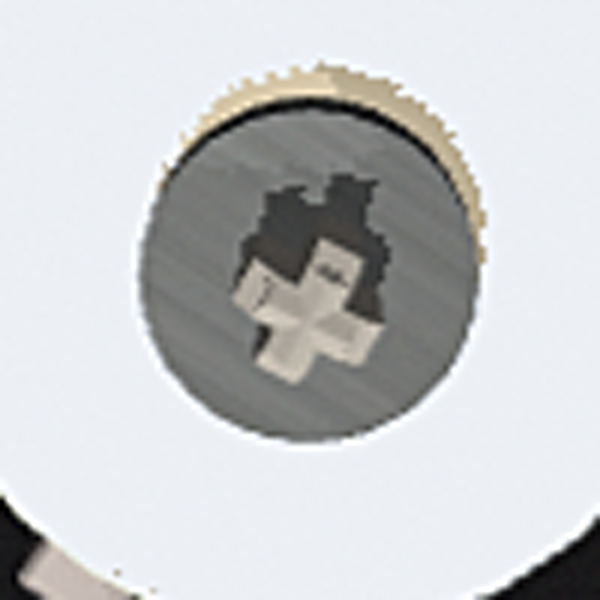

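```bash
python3 - <<'E'
from h import *
c=dict(np.load("cal8.npz"))
f=lambda x,y:(266+x/6-.42,177+y/6-.42)
print("collar",onz(c,f(310,273),.115))
im=cv2.imread("pics/w8.png");g=cv2.cvtColor(im,cv2.COLOR_BGR2GRAY)
m=((g<190)).astype(np.uint8);m[:]=m;n,l,s,ce=cv2.connectedComponentsWithStats(m[180:262,270:365])
lab=l[222-180,300-270];mm=(l==lab).astype(np.uint8);ct=max(cv2.findContours(mm,cv2.RETR_EXTERNAL,2)[0],key=cv2.contourArea)
e=cv2.fitEllipse(cv2.convexHull(ct));print("ellipse",e)
for z in(.137,.141):
    A=onz(c,f(278,372),z)-0,onz(c,f(340,246),z);B=onz(c,f(246,277),z),onz(c,f(372,345),z)
    for P,Q in(A,B):print(z,"mid",((P+Q)/2).round(4),"len",np.linalg.norm(P-Q).round(4),"ang",np.degrees(np.arctan2(*(Q-P)[[1,0]])))
E
```

```text
collar [ 0.56861806 -0.21039867  0.115     ]
ellipse ((47.94419860839844, 39.41291427612305), (56.71289825439453, 63.01900100708008), 18.74578285217285)
0.137 mid [ 0.5687 -0.2113  0.137 ] len 0.0237 ang 79.28410017401418
0.137 mid [ 0.5689 -0.2115  0.137 ] len 0.0237 ang -14.312016730318753
0.141 mid [ 0.5685 -0.2103  0.141 ] len 0.0234 ang 79.28410017401396
0.141 mid [ 0.5687 -0.2105  0.141 ] len 0.0234 ang -14.312016730318645
```

```bash
python3 - <<'E'
from h import *
from rig import bot
s=bot.read_state()
goto(s,(.5417,.0055,.12),96.05)
c=dict(np.load("cal8.npz"));o,_=ray(c,(320,240));print("cam in tool",s["tcp_rot"].T@(o-s["position"]))
E
```

```text
t 12.95 pos [ 0.5684 -0.205   0.3008] yaw 14.83 F [-0.1  0.  -0.4] op 0.997
 shift [ 181.1   28.3 -210. ] turn [-8.122e+01 -1.200e-01 -3.000e-02]
cam in tool [-0.16173566  0.00039501 -0.07853811]
```

Request:
play_rows([
  [[0,3,-20],[-7,0,0],1],
  [[10,7,-50],[-15,0,0],1],
  [[25,11,-80],[-23,0,0],1],
  [[45,15,-110],[-31,0,0],1],
  [[65,19,-140],[-39,0,0],1],
  [[85,23,-170],[-47,0,0],1],
  [[105,26,-195],[-55,0,0],1],
  [[115,28,-210],[-63,0,0],1],
])

```text
time_s: 13.75
position: [0.54, 0.007, 0.1847]
tcp_rot: [[-0.004, 0.204, 0.979], [0.001, 0.979, -0.204], [-1.0, 0.001, -0.004]]
force: [-0.4, -0.8, -0.7]
opening: 1.001
```

Request:
play_rows([
  [[15,0,0],[-7,0,0],1],
  [[30,0,0],[-13,0,0],1],
  [[45,0,0],[-18,0,0],1],
  [[45,0,0],[-18,0,0],1],
  [[45,0,0],[-18,0,0],1],
])

```text
time_s: 14.25
position: [0.5419, 0.0042, 0.1415]
tcp_rot: [[-0.001, -0.099, 0.995], [0.0, 0.995, 0.099], [-1.0, 0.0, -0.001]]
force: [0.9, -0.1, 0.4]
opening: 1.001
```

```bash
python3 - <<'E'
from h import *
from rig import bot
s=bot.read_state()
goto(s,(.5417,.0055,.003),96.05)
c=bot.capture("wrist");cv2.imwrite("pics/w9.png",c["img"])
print(proj(c,[(.497,.001,.026)]))
E
```

```text
t 14.25 pos [0.5419 0.0042 0.1415] yaw 95.68 F [ 0.9 -0.1  0.4] op 1.001
 shift [138.5   1.3  -0. ] turn [-0.37 -0.03 -0.02]
[[320.97060705 181.45870971]]
```

View pics/w9.png

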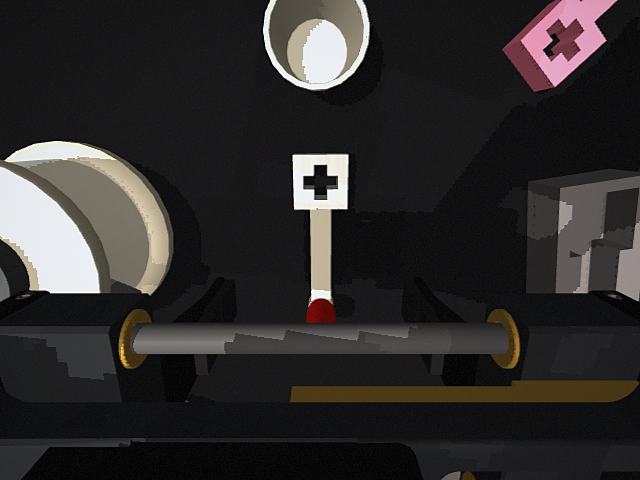

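Hub at (321,182), as predicted. Descending across the arm.

Request:
play_rows([
  [[20,1,0],[0,0,0],1],
  [[50,1,0],[0,0,0],1],
  [[80,1,0],[0,0,0],1],
  [[105,1,0],[0,0,0],1],
  [[122,1,0],[0,0,0],1],
  [[132,1,0],[0,0,0],1],
  [[136,1,0],[0,0,0],1],
  [[136,1,0],[0,0,0],1],
])

```text
time_s: 15.1
position: [0.5424, 0.0042, 0.0059]
tcp_rot: [[0.001, -0.099, 0.995], [-0.0, 0.995, 0.099], [-1.0, -0.0, 0.001]]
force: [0.4, -0.4, 0.4]
opening: 0.999
```

```bash
python3 - <<'E'
from h import *
from rig import bot
s=bot.read_state()
goto(s,(.5417,.0055,.003),96.05)
E
```

```text
t 15.1 pos [0.5424 0.0042 0.0059] yaw 95.69 F [ 0.4 -0.4  0.4] op 0.999
 shift [ 2.9  1.4 -0.6] turn [-0.36  0.04  0.01]
```

Request:
play_rows([
  [[2,1,0],[0,0,0],1],
  [[3,1,0],[0,0,0],0.6],
  [[3,1,0],[0,0,0],0.4],
  [[3,1,0],[0,0,0],0.2],
  [[3,1,0],[0,0,0],0],
  [[3,1,0],[0,0,0],0],
  [[3,1,0],[0,0,0],0],
  [[3,1,0],[0,0,0],0],
])

```text
time_s: 15.9
position: [0.5419, 0.0052, 0.0025]
tcp_rot: [[0.0, -0.099, 0.995], [-0.0, 0.995, 0.099], [-1.0, -0.0, 0.0]]
force: [0.7, -0.1, 0.3]
opening: 0.446
```

Request:
play_rows([
  [[0,0,0],[0,0,0],0],
  [[0,0,0],[0,0,0],0],
  [[0,0,0],[0,0,0],0],
  [[0,0,0],[0,0,0],0],
  [[0,0,0],[0,0,0],0],
  [[0,0,0],[0,0,0],0],
])

```text
time_s: 16.5
position: [0.5418, 0.0052, 0.0025]
tcp_rot: [[-0.0, -0.1, 0.995], [0.0, 0.995, 0.1], [-1.0, 0.0, -0.0]]
force: [-0.3, -0.2, -0.4]
opening: 0.196
```

Request:
play_rows([
  [[-4,0,0],[0,0,0],0],
  [[-15,0,0],[0,0,0],0],
  [[-35,0,0],[0,0,0],0],
  [[-65,0,0],[0,0,0],0],
  [[-100,0,0],[0,0,0],0],
  [[-135,0,0],[0,0,0],0],
  [[-165,0,0],[0,0,0],0],
  [[-185,0,0],[0,0,0],0],
])

```text
time_s: 17.3
position: [0.5424, 0.0052, 0.1907]
tcp_rot: [[0.004, -0.099, 0.995], [-0.001, 0.995, 0.099], [-1.0, -0.001, 0.003]]
force: [0.2, -0.5, -2.0]
opening: 0.204
```

Request:
play_rows([
  [[-5,0,0],[0,0,0],0],
  [[-5,0,0],[0,0,0],0],
  [[-5,0,0],[0,0,0],0],
])

```text
time_s: 17.6
position: [0.5408, 0.0054, 0.1916]
tcp_rot: [[-0.002, -0.099, 0.995], [0.0, 0.995, 0.099], [-1.0, 0.001, -0.002]]
force: [-0.2, 0.3, -3.2]
opening: 0.201
```

```bash
python3 - <<'E'
from h import *
from rig import bot
s=bot.read_state()
goto(s,(.612,-.22,.20),77.5)
c=bot.capture("wrist");d=bot.capture("side");cv2.imwrite("pics/w10.png",c["img"])
p=np.array(s["position"]);R=s["tcp_rot"]
print(proj(c,[p+R@[-.024,0,-.045]]))
cv2.imwrite("pics/s10.png",crop(d["img"],230,100,430,250,4))
E
```

```text
t 17.6 pos [0.5408 0.0054 0.1916] yaw 95.7 F [-0.2  0.3 -3.2] op 0.201
 shift [  -8.7 -231.4   48.5] turn [18.2  -0.14 -0.02]
[[320.28898658 222.51737463]]
```

View pics/w10.png

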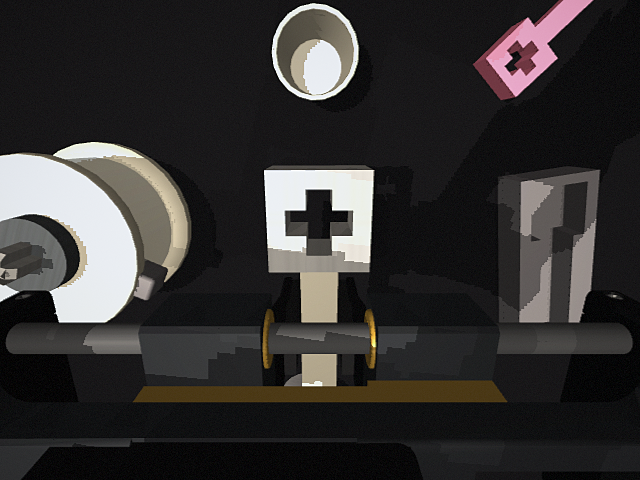

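View pics/s10.png

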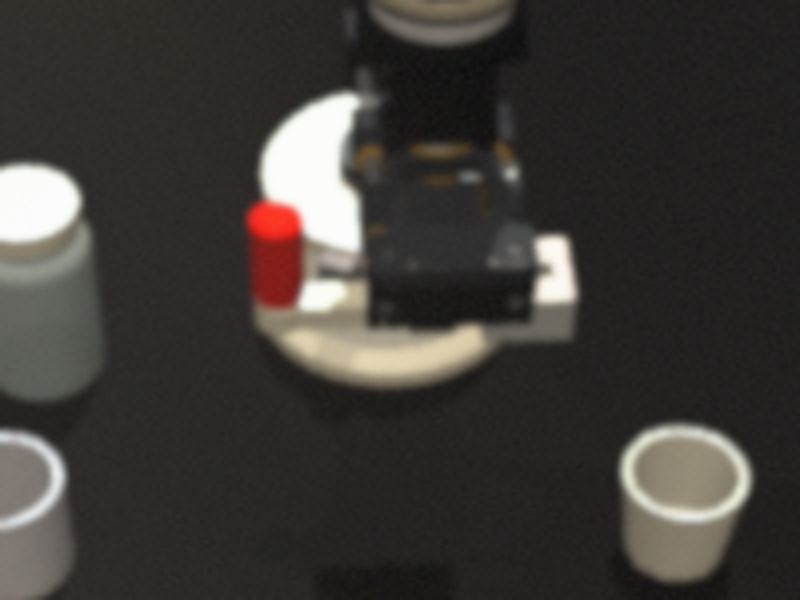

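```bash
python3 - <<'E'
from h import *
from rig import bot
s=bot.read_state();c=bot.capture("wrist")
p=np.array(s["position"]);R=np.array(s["tcp_rot"])
g=cv2.cvtColor(c["img"],cv2.COLOR_BGR2GRAY)
m=(g[172:250,270:372]<110).astype(np.uint8);n,l,st,ce=cv2.connectedComponentsWithStats(m)
for i in range(1,n):
    if st[i,4]>50: print(st[i],ce[i]+[270,172])
z=p[2]+.024   # top of hub: underside ~ tip-2.5mm, +26
# straight edges of cross, and hub left/right edges
w=(g>150)
L=[];Rr=[]
for y in range(178,245,4):
    r=np.where(w[y,240:400])[0]+240; L.append((r.min()-.5,y));Rr.append((r.max()+.5,y))
L=[onz(c,q,z) for q in L];Rr=[onz(c,q,z) for q in Rr]
for q in(L,Rr):
    q=np.array([R.T@(a-p) for a in q])*1000
    v=cv2.fitLine(q[:,1:].astype(np.float32),cv2.DIST_HUBER,0,.01,.01).ravel(); print("edge y",q[:,1].mean(),"ang from tool z",np.degrees(np.arctan2(v[0],v[1])))
for q in((319,223),): print("hub tool mm",R.T@(onz(c,q,z)-p)*1000)
E
python3 - <<'E'
import cv2
a=cv2.imread('pics/w10.png')[150:290,240:400];cv2.imwrite('pics/w10c.png',cv2.resize(a,None,fx=4,fy=4,interpolation=2))
E
```

```text
[  15   18   68   60 2558] [318.45582486 220.62236122]
edge y -22.617637288131355 ang from tool z 179.93918
edge y 21.12209942812699 ang from tool z 0.41010934
hub tool mm [-23.85841989  -0.53103905 -44.76581374]
```

View pics/w10c.png

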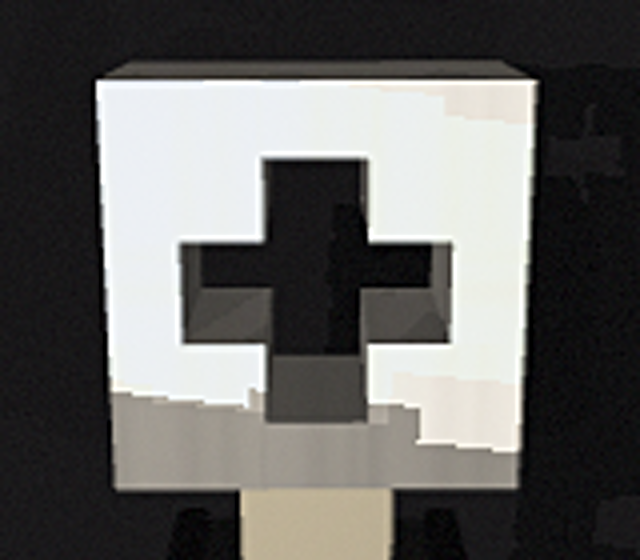

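```bash
python3 - <<'E'
from h import *
from rig import bot
from scipy.optimize import least_squares
s=bot.read_state();c=bot.capture("wrist")
p=np.array(s["position"]);R=np.array(s["tcp_rot"])
f=lambda x,y:(240+x/4-.38,150+y/4-.38)
obs=np.array([f(97,79),f(537,79),f(118,490),f(519,490), f(262,158),f(367,158),f(268,421),f(365,421),f(181,242),f(181,343),f(452,242),f(452,343)])
# object pts in hub frame expressed with tool axes (y, z): a=along tool y, b=along tool z
h=22;e=14.25;q=5.5
Y=[-h,h,-h,h,-q,q,-q,q,-e,-e,e,e];Z=[-h,-h,h,h,-e,-e,e,e,-q,q,-q,q]
obj=np.c_[np.zeros(12),Y,Z]/1000
ok,rv,tv=cv2.solvePnP(obj,obs,c["mtx"],None)
Rc,_=cv2.Rodrigues(np.array(c["rvec"],float));tc=np.array(c["tvec"],float).ravel()
Ro_,_=cv2.Rodrigues(rv); Rw=Rc.T@Ro_; tw=Rc.T@(tv.ravel()-tc)
print("hubtop in tool mm",R.T@(tw-p)*1000,"rel rot",np.degrees(Ro.from_matrix(R.T@Rw).as_rotvec()),"up",-Rw[:,0])
print("err",np.abs(cv2.projectPoints(obj,rv,tv,c["mtx"],None)[0].reshape(-1,2)-obs).max())
E
```

```text
hubtop in tool mm [-22.89926742  -0.67123182 -44.55172601] rel rot [-0.30277076 -0.44396775  1.28670703] up [-0.00231647 -0.02377515  0.99971465]
err 0.7186404813816125
```

```bash
python3 - <<'E'
from h import *
from rig import bot
goto(bot.read_state(),(.6121,-.2191,.195),77.5)
E
```

```text
t 17.8 pos [0.5411 0.0053 0.1913] yaw 95.7 F [ 0.3 -0.5 -2.3] op 0.204
 shift [  -4.  -230.4   48.3] turn [18.2  -0.16 -0.02]
```

Request:
play_rows([
  [[-4,-10,2],[1,0,0],0],
  [[-4,-35,7],[3,0,0],0],
  [[-4,-65,14],[6,0,0],0],
  [[-4,-100,21],[9,0,0],0],
  [[-4,-135,28],[12,0,0],0],
  [[-4,-170,36],[14,0,0],0],
  [[-4,-200,42],[16,0,0],0],
  [[-4,-220,46],[17,0,0],0],
])

```text
time_s: 18.6
position: [0.6102, -0.2127, 0.1963]
tcp_rot: [[0.001, 0.199, 0.98], [-0.001, 0.98, -0.199], [-1.0, -0.001, 0.001]]
force: [0.9, 0.5, -2.4]
opening: 0.2
```

Request:
play_rows([
  [[0,-8,2],[1,0,0],0],
  [[0,-10,2],[1,0,0],0],
  [[0,-10,2],[1,0,0],0],
  [[0,-10,2],[1,0,0],0],
])

```text
time_s: 19.0
position: [0.609, -0.218, 0.1965]
tcp_rot: [[-0.001, 0.212, 0.977], [0.001, 0.977, -0.212], [-1.0, 0.001, -0.001]]
force: [-0.2, 0.7, -2.0]
opening: 0.203
```

```bash
python3 - <<'E'
from h import *
from rig import bot
goto(bot.read_state(),(.6121,-.2191,.195),77.5)
for n,r in(("wrist",(240,150,400,290)),("side",(295,100,355,150)),("scene",(165,170,245,230))):
    c=bot.capture(n); cv2.imwrite(f"pics/{n}11.png",cv2.resize(crop(c["img"],*r,4),(640,480)))
E
```

```text
t 19.0 pos [ 0.609  -0.218   0.1965] yaw 77.77 F [-0.2  0.7 -2. ] op 0.203
 shift [ 1.5 -0.4  3.3] turn [ 0.27 -0.06 -0.04]
```

View pics/wrist11.png

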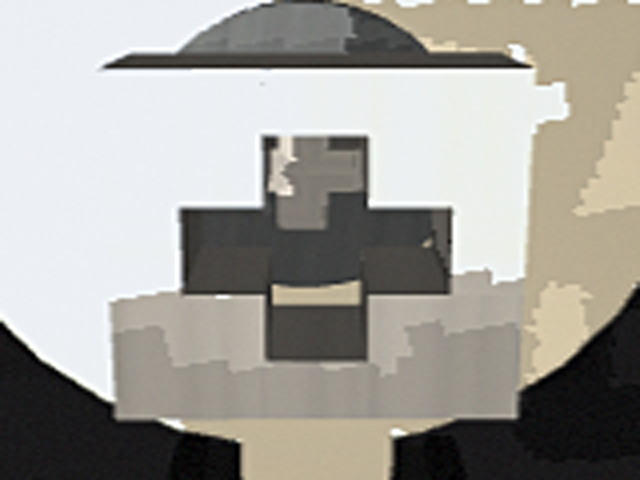

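View pics/scene11.png

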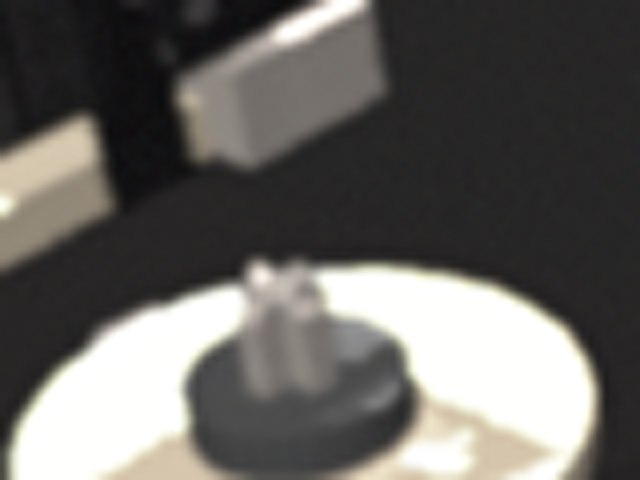

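```bash
python3 - <<'E'
from h import *
from rig import bot
c=bot.capture("wrist");im=cv2.resize(c["img"],None,fx=4,fy=4,interpolation=cv2.INTER_CUBIC)
a=np.radians(-12.5);u=np.array([np.cos(a),np.sin(a),0]);v=np.array([-u[1],u[0],0])
def cross(o,half,w,z):
    L=[(half,w),(w,w),(w,half),(-w,half),(-w,w),(-half,w),(-half,-w),(-w,-w),(-w,-half),(w,-half),(w,-w),(half,-w)]
    return [np.array([o[0],o[1],z])+x*u+y*v for x,y in L]
for z,col in((.137,(0,255,0)),(.115,(255,0,0))):
    q=(proj(c,cross((.5684,-.210),.012,.004,z))*4+1.5).astype(int);cv2.polylines(im,[q],True,col,1)
q=(proj(c,[(.5684+.03*np.cos(t),-.21+.03*np.sin(t),.115) for t in np.linspace(0,6.28,60)])*4+1.5).astype(int);cv2.polylines(im,[q],True,(0,0,255),1)
cv2.imwrite("pics/w12.png",im[560:1160,960:1600]); goto(bot.read_state(),(.6121,-.2191,.195),77.5)
E
```

```text
t 19.2 pos [ 0.6095 -0.2184  0.1968] yaw 77.78 F [ 0.   0.1 -2.1] op 0.204
 shift [ 1.8 -0.2  2.7] turn [ 0.28 -0.   -0.01]
```

View pics/w12.png

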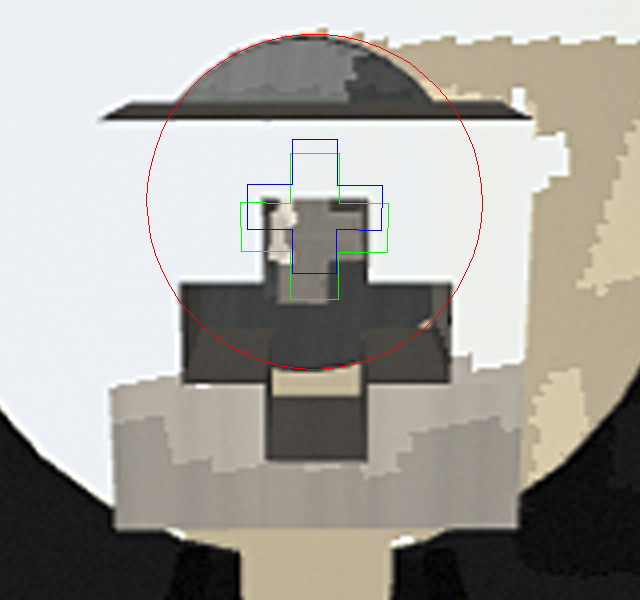

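Request:
play_rows([
  [[5,-1,2],[0,0,0],0],
  [[15,-1.5,3.5],[0,0,0],0],
  [[25,-1.5,3.5],[0,0,0],0],
  [[33,-1.5,3.5],[0,0,0],0],
  [[37,-1.5,3.5],[0,0,0],0],
  [[37,-1.5,3.5],[0,0,0],0],
  [[37,-1.5,3.5],[0,0,0],0],
])

```text
time_s: 19.9
position: [0.6127, -0.2216, 0.1595]
tcp_rot: [[0.0, 0.213, 0.977], [-0.0, 0.977, -0.213], [-1.0, -0.0, 0.0]]
force: [0.5, -0.3, -2.0]
opening: 0.204
```

```bash
cat > ov.py <<'E'
from h import *
from rig import bot
import sys
def cross(o,half,w,z,a):
    u=np.array([np.cos(a),np.sin(a),0]);v=np.array([-u[1],u[0],0])
    L=[(half,w),(w,w),(w,half),(-w,half),(-w,w),(-half,w),(-half,-w),(-w,-w),(-w,-half),(w,-half),(w,-w),(half,-w)]
    return [np.array([o[0],o[1],z])+x*u+y*v for x,y in L]
s=bot.read_state();goto(s,(.6121,-.2191,.195),77.5)
c=bot.capture("wrist");im=cv2.resize(c["img"],None,fx=4,fy=4,interpolation=cv2.INTER_CUBIC)
cv2.imwrite(f"pics/{sys.argv[1]}r.png",im[560:1160,960:1600])
a=np.radians(-12.5)
for z,col in((.137,(0,255,0)),(.145,(255,0,0))):
    q=(proj(c,cross((.5684,-.210),.012,.004,z,a))*4+1.5).astype(int);cv2.polylines(im,[q],True,col,1)
cv2.imwrite(f"pics/{sys.argv[1]}.png",im[560:1160,960:1600])
E
python3 ov.py w13
```

```text
t 19.9 pos [ 0.6127 -0.2216  0.1595] yaw 77.71 F [ 0.5 -0.3 -2. ] op 0.204
 shift [-35.5   2.3  -1.1] turn [0.21 0.   0.  ]
```

View pics/w13.png

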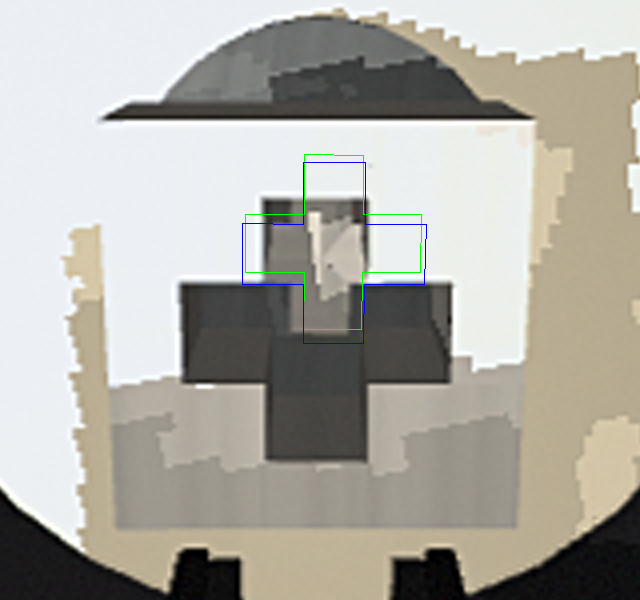

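View pics/w13r.png

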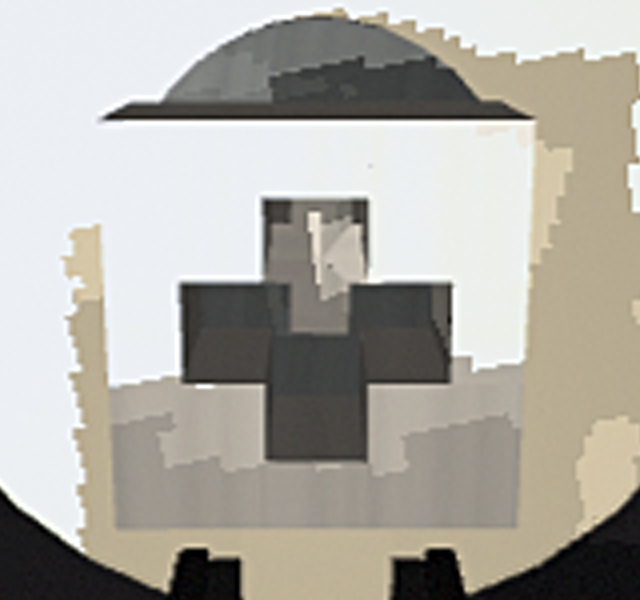

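The shaft rib is centred in the slot (column 319 against slot centre 317) with parallel edges. I lower past the bevel and watch the force.

Request:
play_rows([
  [[3,0,0],[0,0,0],0],
  [[7,0,0],[0,0,0],0],
  [[11,0,0],[0,0,0],0],
  [[14,0,0],[0,0,0],0],
  [[17,0,0],[0,0,0],0],
  [[17,0,0],[0,0,0],0],
])

```text
time_s: 20.55
position: [0.6123, -0.2213, 0.1419]
tcp_rot: [[-0.001, 0.213, 0.977], [0.001, 0.977, -0.213], [-1.0, 0.0, -0.001]]
force: [-0.3, 1.3, -2.4]
opening: 0.202
```

```bash
python3 ov.py w14
```

```text
t 20.55 pos [ 0.6123 -0.2213  0.1419] yaw 77.71 F [-0.3  1.3 -2.4] op 0.202
 shift [-53.1   2.2  -0.7] turn [ 0.21 -0.07 -0.02]
```

View pics/w14r.png

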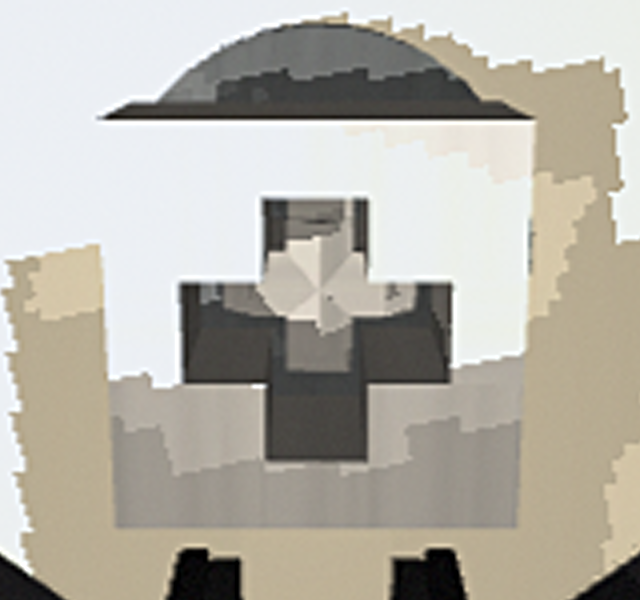

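The ribs are entering with no resistance. Continuing.

Request:
play_rows([
  [[2,0,0],[0,0,0],0],
  [[4,0,0],[0,0,0],0],
  [[6,0,0],[0,0,0],0],
  [[8,0,0],[0,0,0],0],
  [[10,0,0],[0,0,0],0],
  [[10,0,0],[0,0,0],0],
])

```text
time_s: 21.2
position: [0.6124, -0.2214, 0.1321]
tcp_rot: [[-0.001, 0.213, 0.977], [0.0, 0.977, -0.213], [-1.0, 0.0, -0.001]]
force: [-0.4, 0.2, -2.5]
opening: 0.203
```

```bash
python3 ov.py w15
```

```text
t 21.2 pos [ 0.6124 -0.2214  0.1321] yaw 77.71 F [-0.4  0.2 -2.5] op 0.203
 shift [-62.9   2.2  -0.8] turn [ 0.21 -0.05 -0.02]
```

View pics/w15r.png

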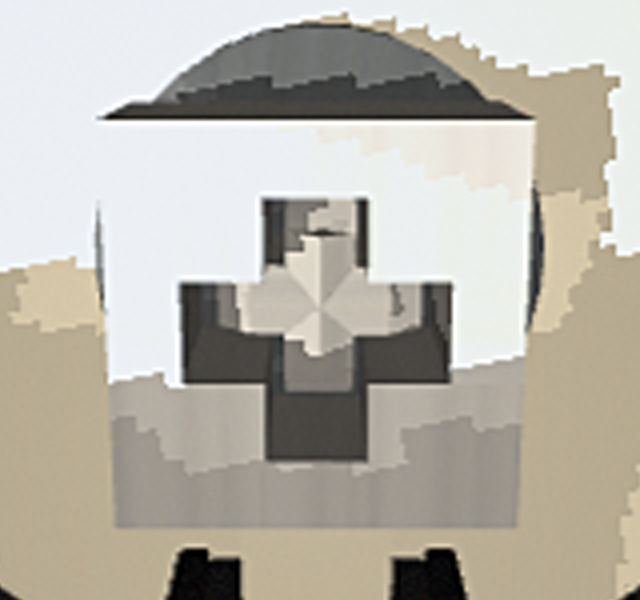

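Request:
play_rows([
  [[3,0,0],[0,0,0],0],
  [[6,0,0],[0,0,0],0],
  [[8,0,0],[0,0,0],0],
  [[10,0,0],[0,0,0],0],
  [[12,0,0],[0,0,0],0],
  [[13,0,0],[0,0,0],0],
  [[13.5,0,0],[0,0,0],0],
  [[13.5,0,0],[0,0,0],0],
])

```text
time_s: 22.05
position: [0.6126, -0.2215, 0.119]
tcp_rot: [[-0.0, 0.213, 0.977], [0.0, 0.977, -0.213], [-1.0, 0.0, -0.0]]
force: [1.0, 0.6, -1.7]
opening: 0.201
```

Request:
play_rows([
  [[0.5,0,0],[0,0,0],0],
  [[1,0,0],[0,0,0],0],
  [[1.5,0,0],[0,0,0],0],
  [[2,0,0],[0,0,0],0],
  [[2,0,0],[0,0,0],0],
])

```text
time_s: 22.55
position: [0.6127, -0.2215, 0.1175]
tcp_rot: [[0.0, 0.213, 0.977], [-0.0, 0.977, -0.213], [-1.0, -0.0, 0.0]]
force: [-1.3, 0.1, 1.2]
opening: 0.201
```

Contact at z = 0.1175, as predicted for home. Now I check, then release.

Request:
play_rows([
  [[0.5,0,0],[0,0,0],0],
  [[0.5,0,0],[0,0,0],0.3],
  [[0.5,0,0],[0,0,0],0.6],
  [[0.5,0,0],[0,0,0],0.6],
  [[0.5,0,0],[0,0,0],0.6],
  [[0.5,0,0],[0,0,0],0.6],
  [[0.5,0,0],[0,0,0],0.6],
  [[0.5,0,0],[0,0,0],0.6],
])

```text
time_s: 23.35
position: [0.6126, -0.2215, 0.1165]
tcp_rot: [[-0.0, 0.213, 0.977], [0.0, 0.977, -0.213], [-1.0, 0.0, -0.0]]
force: [-0.8, 0.2, -0.4]
opening: 0.588
```

```bash
python3 ov.py w16
```

```text
t 23.35 pos [ 0.6126 -0.2215  0.1165] yaw 77.71 F [-0.8  0.2 -0.4] op 0.588
 shift [-78.5   2.2  -1. ] turn [ 0.21 -0.   -0.  ]
```

View pics/w16r.png

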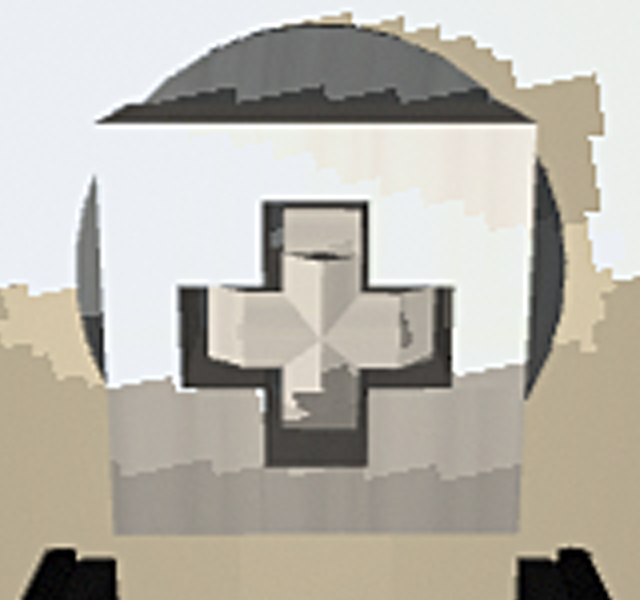

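Seated: the ribs fill the slots. Withdrawing straight up.

Request:
play_rows([
  [[0,0,0],[0,0,0],0.8],
  [[-5,0,0],[0,0,0],0.8],
  [[-15,0,0],[0,0,0],0.8],
  [[-35,0,0],[0,0,0],0.8],
  [[-65,0,0],[0,0,0],0.8],
  [[-100,0,0],[0,0,0],0.8],
  [[-130,0,0],[0,0,0],0.8],
  [[-150,0,0],[0,0,0],0.8],
])

```text
time_s: 24.2
position: [0.6136, -0.2221, 0.2706]
tcp_rot: [[0.005, 0.213, 0.977], [-0.003, 0.977, -0.213], [-1.0, -0.002, 0.005]]
force: [0.3, -0.3, 0.1]
opening: 0.801
```

Request:
play_rows([
  [[0,0,15],[0,0,0],0.8],
  [[0,0,40],[0,0,0],0.8],
  [[0,0,60],[0,0,0],0.8],
  [[0,0,60],[0,0,0],0.8],
  [[0,0,60],[0,0,0],0.8],
])

```text
time_s: 24.7
position: [0.6708, -0.2341, 0.2668]
tcp_rot: [[-0.001, 0.213, 0.977], [0.0, 0.977, -0.213], [-1.0, -0.0, -0.001]]
force: [-0.5, -1.1, 0.1]
opening: 0.798
```

```bash
python3 - <<'E'
from h import *
from rig import bot
s=bot.read_state();goto(s,(.6121,-.2191,.195),77.5)
C={n:bot.capture(n) for n in("wrist","side","scene")}
cv2.imwrite("pics/w17.png",C["wrist"]["img"])
cv2.imwrite("pics/s17.png",np.hstack([cv2.resize(crop(C["side"]["img"],280,100,370,200,4),(400,400)),cv2.resize(crop(C["scene"]["img"],150,180,250,280,4),(400,400))]))
for n in C: print(n,proj(C[n],[(.5684,-.210,.141)]))
E
```

```text
t 24.7 pos [ 0.6708 -0.2341  0.2668] yaw 77.72 F [-0.5 -1.1  0.1] op 0.798
 shift [ 71.8   2.1 -60.5] turn [ 0.22 -0.04  0.  ]
wrist [[321.42003599 102.58831748]]
side [[327.34246357 128.82945148]]
scene [[199.48477227 206.89548486]]
```

View pics/w17.png

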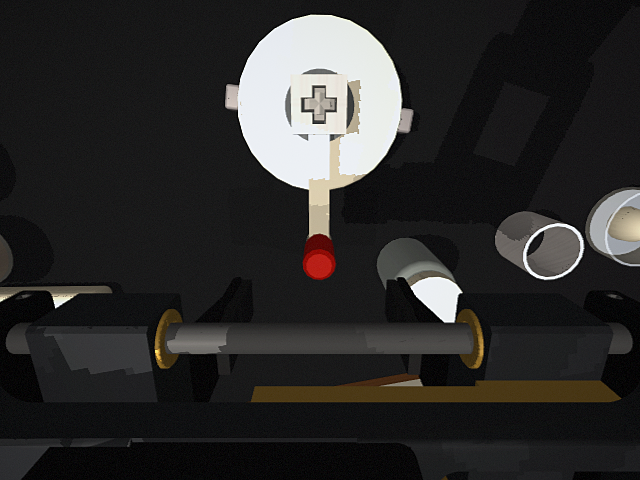

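View pics/s17.png

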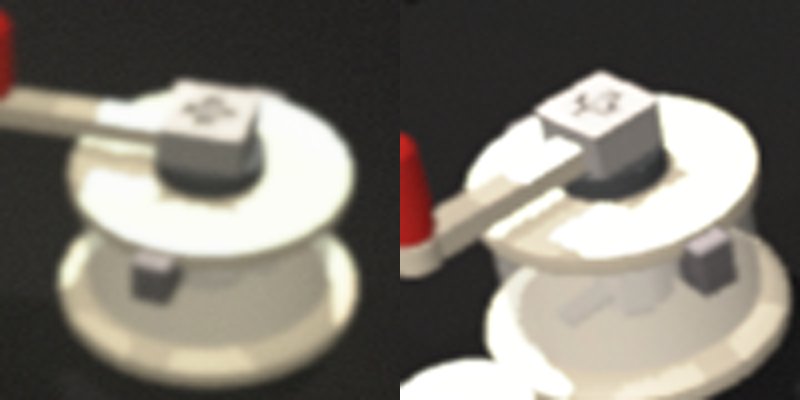

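The wrist view shows the hub on the collar with its cross at (319,104) and the ribs filling the slots. The side and scene views show it level on the collar. The fingers are clear. Handing in.

```bash
python3 -c "
from rig import bot
print(bot.hand_in())"
```

```text
the job is handed in; nothing more can be done
None
```

The crank is on the mill's shaft, knob up and let go, and I handed the job in at about 24.9 s; no verdict was reported.

**What I did:** I lifted the crank out of the holder by its red knob and laid it flat on the bench near x 0.50–0.62, y 0, then let go. I took it again across its arm, 45 mm from the hub, and turned it about 18° so the cross hole matched the ribs. I threaded it down without resistance until it met the collar, released it and drew straight up.

**Last checks:**
- **Fully home:** contact came at tool height 0.1175 m, the height I had predicted for the hub resting on the collar.
- **Fit:** after release, the camera views show the ribs filling the slots and the hub level on the collar.
- **Let go:** the force on the tool after withdrawing was about 1 N, which is sensor noise, and nothing was touching.
- **Bystanders:** none was touched, as far as the pictures show; I did not measure their positions again.

**Disagreement:** my first estimate of the shaft position, taken from the wrist camera at another angle, was about 2 mm off from the later view through the hub's hole. I followed the later view.

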